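# Set the press's depth stop on a spice jar and lock its clamp

## Task

Set the press's depth stop to the jar standing under it: gently lower the stop by its knob until the rubber foot just rests on the jar's lid, lightly squashed and not squeezing the glass, then swing the clamp lever all the way round clockwise to lock it. Leave the jar standing where it is, let go of everything, and do not disturb the other things on the shelf.

Things in the scene. Friction and masses are not known exactly. Their poses are not given: they have to be found in the camera images.
- press: Fixed aluminium lever press. Origin: centre of its base's underside; x points to its back, y to its left. Base 300 x 170 x 22 mm; column at x 90 to 140 mm; a head 60 mm wide runs forward from it to x = -130 mm, underside 175, flat top 210 mm up. The depth stop stands at (-100, 0) mm. The long press lever is parked to the right, from (115, -52, 192) to (133, -330, 254) mm, 28 mm thick.
- knob_centre (a point): Centre of the depth stop's knob: upright aluminium cylinder, 36 mm across, 28 mm tall, on a 12 mm steel rod that slides vertically through the head. It lies 139 mm above the underside of the rubber foot (foot not squashed). The rod drags and stays where it is left: about 6 N down on the knob slides it down, about 11 N lifts it.
- stop (a joint): How far the depth stop has been lowered, in m: 0 = fully raised (knob centre 289 mm, foot underside 150 mm above the shelf), 0.065 = as low as it goes. It starts between 0 and 0.012.
- foot: Springy black rubber foot, 28 mm across, 20 mm tall, at the bottom of the stop's rod; origin at the centre of its underside. It gives 1 mm per 4 N. Well set, it stays squashed by 0.5 to 1.9 mm (2 to 7.5 N on the jar): under 1 N is too loose, 9 N or more left on the jar too tight, and 18 N at any time risks the glass.
- jar: Glass spice jar with a steel screw-top lid, standing loose on the press's base under the foot, within 5 mm of the rod's axis; origin: centre of its underside, 22 mm above the shelf. Glass 52 mm, lid 46 mm across. The lid is screwed on more or less far: its flat top is 80 to 98 mm above the jar's underside, which is not measured and differs each time. It does not give when pressed.
- clamp (a joint): Angle of the clamp lever, rad: 0 = slack (lever points along the press's +y), growing clockwise seen from above, to a hard end at 1.45 (lever nearly along the press's +x, over the head) = fully locked. It starts between 0 and 0.3, stays where it is left and takes 0.22 N m (3.5 N at its pin).
- clamp_pivot (a point): On the clamp lever's vertical pivot axis on top of the head (at (-15, 0) mm in the press's frame), at the height of the point pin_centre.
- pin_centre (a point): Where to hold the clamp lever: on the axis of a plain round upright steel pin, 14 mm across, at the lever's end, 65 mm from the pivot axis. The point is 248 mm above the shelf; the pin ends 17 mm above it, and the flat lever arm is 25 mm below it.
- tall_jar: Bystander: a glass spice jar, 48 mm across and 120 mm tall, on the shelf to the left of the press; origin at the centre of its underside.
- short_jar: Bystander: an amber glass jar, 50 mm across and 75 mm tall, on the shelf to the left of the press; origin at the centre of its underside.
- enamel_plate: Bystander: white enamel plate, 210 mm across, 20 mm high, to the right of the press; origin at the centre of its underside.
- scraper: Bystander: flat D-shaped grey plastic bowl scraper, 100 x 120 x 6 mm, lying left of the press; origin on its underside, at the centre of its round edge.
- bowl: Bystander: small steel bowl, 110 mm across, 50 mm high, left of the press; origin at the centre of its underside.
- spoon: Bystander: spoon with a wooden handle, 160 mm long, lying right of the press; origin at its underside.

How it is judged:
On the way, in this order (a step that is already met when the one before it is completed fails the run):
1. the stop's foot rests on the jar's lid with 1 to 18 N while the clamp is still slack (below 0.5 rad) (contact force between foot and jar above 1 N and value of joint clamp below 0.5 rad), for 0.3 s.
2. the clamp lever is turned to its locked end (beyond 1.3 rad) with the foot still resting on the lid with 1 to 9 N (contact force between foot and jar between 1 and 9 N and value of joint clamp above 1.3 rad), for 0.2 s.
At the end, for the whole second after the job is handed in: The foot rests on the jar's lid with 1 to 9 N, the clamp lever is locked (joint beyond 1.3 of its 1.45 rad), the jar stands upright within 10 mm of where it was, at rest (all of step 2 and angle between jar's own z axis and vertical below 0.1 rad and distance of jar from where it was at the start of the episode below 0.01 m and linear speed of jar below 0.02 m/s); the robot touches nothing.
It fails at once if the foot presses on the jar with more than 18 N (contact force between foot and jar above 18 N).
It fails at once if the stop is slid (faster than 30 mm/s) with the clamp locked (value of joint clamp above 1.3 rad and (velocity of joint stop above 0.03 m/s or velocity of joint stop below -0.03 m/s)).
It fails at once if the jar is tipped or pushed aside by more than 20 mm (angle between jar's own z axis and vertical above 0.25 rad or distance of jar from where it was at the start of the episode above 0.02 m).
It fails at once if a bystander is moved by more than 20 mm (distance of any of tall_jar, short_jar, enamel_plate, scraper, bowl, spoon from where it was at the start of the episode above 0.02 m).
It also fails if it takes over 67 s, if anything falls off the work surface, if the arm or the gripper's body presses on something with over 40 N, if the wrist force passes 120 N, or if a joint passes its speed limit or range.

## Robot

A 6-joint arm with a two-finger parallel gripper is mounted at the origin on the work surface. World frame = base frame: x ahead of the robot, y to its left, z up, the work surface at z = 0. Lengths are in m, angles in rad, forces in N, time in s.
With the tool pointing down it reaches from about 0.225 to 0.875 m from the base axis. Payload 3.4 kg.
Tool frame: the origin (TCP) lies at the very end of the fingers, on their centre line; the grasp point (between the pads) lies 19 mm behind it (manip.hold_point_z is the distance from the TCP to the grasp point, in m); z points along the fingers, y is the line along which they close (so a half turn about z gives the same grasp; the last joint's range is limited). The gripper opens to 85 mm and grips with 20 to 120 N. Pads are 22 mm wide; open, the fingers measure 114 mm over their backs; the gripper's body (76 mm by 85 mm) begins 54 mm behind the grasp point. The pads swing forward as they close: fully open they stand 13 mm farther back than shut.
Start: joints at [1.203, 0.276, 1.505, -0, 1.361, -0.121], TCP at [0.14, 0.558, 0.231] pointing down, gripper open.
Joint ranges: [-2.89, 2.89], [-0.75, 2.08], [0.22, 2.7], [-1.18, 4.32], [0.11, 2.71], [-2.7, 2.7]. Speed limits (rad/s): [2.57, 2.57, 3.14, 3.14, 3.14, 3.14].

## Interface

Orientations are given as a unit quaternion [w, x, y, z].
In Python, from rig import readout, viewer, order, manip gives the robot as it stands. The module is installed in compiled form; this text tells all that it offers.
- The arm moves only by the tool send_rows, never from a script. Its arguments are lists of equal length, an entry for each row: "xyz": the shift along the world's x, y, z in m, a list of three; "delta_rot": the turn, a rotation vector about the world's x, y, z in degrees, a list of three. In form: {"xyz": [[tx, ty, tz], ...], "delta_rot": [[wx, wy, wz], ...]}. A call has 1 to 12 rows; each row shifts and turns the commanded pose from where the row before left it; what a row does not reach is not made up. A row lasts 1/10 s, in which the tool goes at most 50 mm and 8.59 degrees, less where a joint would pass 70% of its speed; a pose out of reach is approached as far as the arm can. A call with a gripper value outside its range is refused whole. "gripper" is the finger opening in m, from 0 to 0.0854, set as the call begins (left out, the last holds). The fingers move at their own pace and stop on an object; "force" is the grip in N (left out, the last holds). Time passes only in rows, so rows that do not move let the fingers close. It gives the time, the measured TCP pose, the force, the opening and the grip force at its end, in the units of the state.
- readout.get_state(): the state, without advancing time (a new reading comes with each control period).
- viewer.get_image(name): name is "scene" or "side" or "wrist"; returns a dict with "color" (384x512x3 uint8, red, green, blue), "depth" (384x512 float32, m along the optical axis (not along the pixel's ray), 0 where there is no reading), "K" (3x3 intrinsics, pixels), "dist" ([k1, k2, p1, p2, k3] as OpenCV has them; the pictures are not rectified), "camera_from_world" (4x4, takes a point from world to camera coordinates). Camera axes: x right, y up, looking along -z (the intrinsics and any distortion apply to the point x, -y, -z); pixel columns grow to the right and rows downward; lengths in m; the calibration is good to about 2 mm. A picture is of the moment at which its call begins.
- order.sign_off(): hands the job in; it is judged then, once.
The state is a dict: "clock": time; "qpos": joint angles; "qd": joint speeds; "effort": joint torques, N m; "position": TCP position; "ee_rot": TCP orientation; "contact_force": force on the tool from outside, world axes, zero at the start; "moment": the same for the moment, N m; "width": finger opening in m; "gripper_force": force on a finger pad.
Only numpy, scipy, OpenCV 4.12 (cv2) and the standard library are available. Lean on these libraries where they do the work, as an engineer would, in place of code of your own. Each camera call takes 0.05 s, during which the arm holds its last target. There are 200 camera calls.

## Working session

There is one attempt and no reset: what is moved stays moved. The work goes in short steps, Python scripts to look and compute and a tool call to move; the robot and the scene stay as the last step left them, time stands still between calls to the robot, and variables do not carry over. Pictures are saved under pics/ and viewed, at most 10 in all, crops included, and the job is handed in when it is done.

Besides the shell and the picture viewer there is one more tool, called after "Request:" in YAML: its name, and indented under it one key for each argument. send_rows: Moves the arm, as the interface text tells. Its arguments: {"type":"object","properties":{"xyz":{"type":"array"},"delta_rot":{"type":"array"},"gripper":{"type":"number"},"force":{"type":"number"}},"required":["xyz","delta_rot"]}

```bash
mkdir -p pics; cat > h.py <<'E'
import numpy as np, cv2
from rig import readout, viewer, order, manip
def grab(n,f):
    im=viewer.get_image(n); cv2.imwrite(f'pics/{f}.png',im['color'][:,:,::-1]); np.savez(f'pics/{f}.npz',**{k:np.array(v) for k,v in im.items()}); return im
def world(im,u,v,d=None):
    d=float(im['depth'][int(round(v)),int(round(u))]) if d is None else d
    p=cv2.undistortPoints(np.array([[[u,v]]],float),im['K'],np.array(im['dist'],float))[0,0]
    return (np.linalg.inv(im['camera_from_world'])@[p[0]*d,-p[1]*d,-d,1])[:3]
def ray_z(im,u,v,z):
    a=world(im,u,v,.2);b=world(im,u,v,1.);t=(z-a[2])/(b[2]-a[2]);return a+t*(b-a)
def pix(im,P):
    c=im['camera_from_world']@np.append(P,1); q=np.array([[c[0],-c[1],-c[2]]])
    return cv2.projectPoints(q,np.zeros(3),np.zeros(3),im['K'],np.array(im['dist'],float))[0][0,0]
E
python3 - <<'E'
from h import *
a=grab('scene','s1');b=grab('side','d1')
w=grab('wrist','w1')
cv2.imwrite('pics/all.png',cv2.resize(np.vstack([np.hstack([a['color'],b['color']])])[:,:,::-1],(800,300)))
print(readout.get_state())
for i in(a,b): print(np.linalg.inv(i['camera_from_world'])[:3,3])
E
```

```text
{'clock': 0.15, 'qpos': array([ 1.20299094e+00,  2.76475719e-01,  1.50582837e+00,  1.45491003e-05,
        1.36073883e+00, -1.20984698e-01]), 'qd': array([ 0.00077033, -0.00232779, -0.00271786, -0.00147301,  0.00275499,
        0.00024071]), 'effort': array([ 8.80535026e-04, -4.17148054e+01, -2.46033758e+01, -1.03178841e-04,
        7.67678343e-03,  2.33661530e-05]), 'position': array([0.14033264, 0.55720179, 0.23062918]), 'ee_rot': array([-1.82362707e-04,  1.23098803e-01,  9.92394155e-01, -7.01865841e-04]), 'contact_force': array([0.34523742, 0.71727551, 0.53079053]), 'moment': array([-0.01603137,  0.04281804,  0.05438554]), 'gripper_force': 0.0, 'width': 0.0854171686990712}
[ 1.15591432 -0.31055766  0.86103583]
[0.57406243 0.7658221  0.98001266]
```

View pics/s1.png

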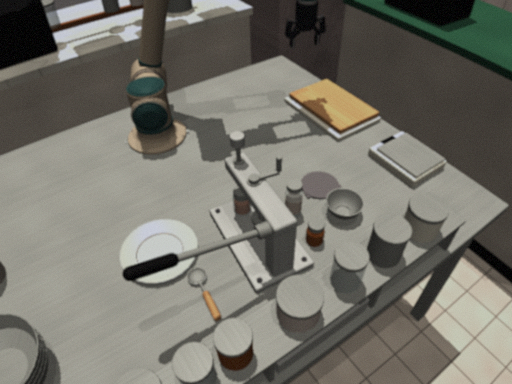

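View pics/d1.png

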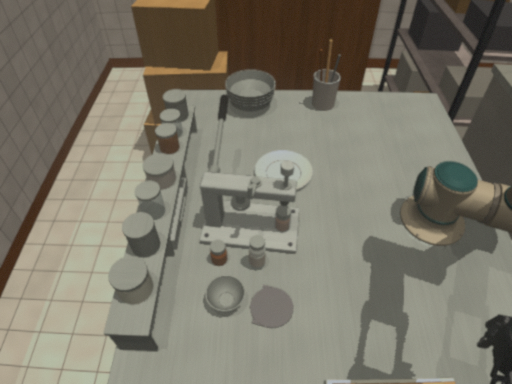

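The scene view shows the knob at about (237,138), the pin at (279,163) and the head running to (285,215). In the side view the knob is at (287,170). I'll enlarge both.

```bash
python3 - <<'E'
import cv2,numpy as np
a=cv2.imread('pics/s1.png')[120:290,200:320];b=cv2.imread('pics/d1.png')[150:270,190:310]
a=cv2.resize(a,None,fx=3.5,fy=3.5,interpolation=2);b=cv2.resize(b,None,fx=3,fy=3,interpolation=2)
c=np.zeros((595,790,3),np.uint8);c[:a.shape[0],:420]=a;c[:b.shape[0],425:785]=b;cv2.imwrite('pics/c1.png',c)
E
```

```text
(no output)
```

View pics/c1.png

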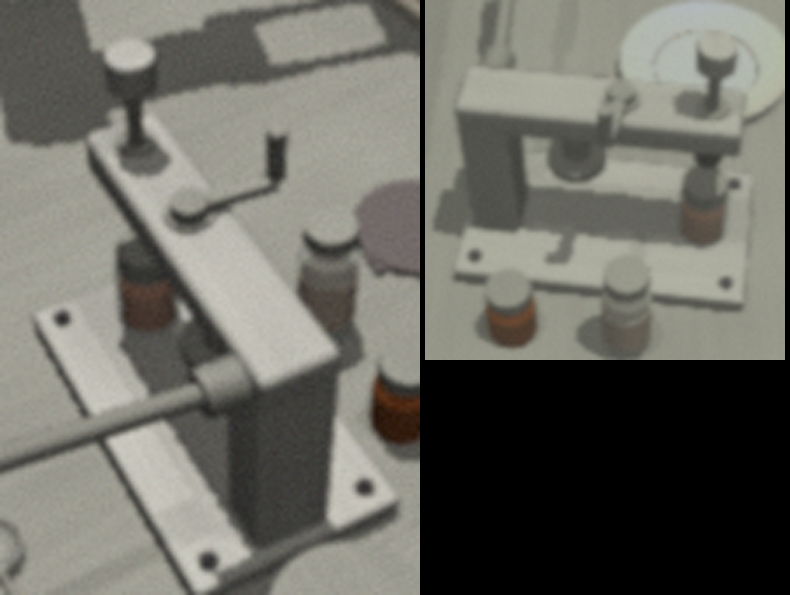

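```bash
python3 - <<'E'
from h import *
def load(f): return dict(np.load(f'pics/{f}.npz'))
s,d=load('s1'),load('d1')
P=lambda n,*a: print(n,np.round(ray_z(*a),4))
for z in(.291,.297,.303): P('knob s',s,237.4,134.9,z);P('knob d',d,287.7,164,z)
P('pin s',s,278.9,157.7,.265);P('pivot s',s,253.7,178,.228);P('pivot d',d,255,181,.228)
print(world(s,237,135),world(d,287,164))
for n,u,v in[('bFR',210.6,210.3),('bBL',312.9,262.9)]:P(n,s,u,v,.022)
P('bFL',d,295.7,250,.022);P('bBL',d,201,241,.022)
for n,u,v in[('hBL',295.7,220.6),('hBR',275.7,231.4),('hFR',225.7,158.6)]:P(n,s,u,v,.21)
for n,im in(('s',s),('d',d)):
    D=im['depth'];v,u=np.nonzero((D>0)&(D<1.3))
    p=cv2.undistortPoints(np.c_[u,v].astype(float)[:,None],im['K'],im['dist'])[:,0];z=D[v,u]
    W=(np.linalg.inv(im['camera_from_world'])@np.c_[p[:,0]*z,-p[:,1]*z,-z,np.ones(len(z))].T)[:3].T
    k=W[(abs(W[:,2]-.21)<.005)&(W[:,0]>.3)&(W[:,0]<.8)&(abs(W[:,1]-.1)<.25)]
    m=np.median(k[:,:2],0);k=k[np.linalg.norm(k[:,:2]-m,axis=1)<.17]
    print(n,len(k),cv2.minAreaRect(k[:,:2].astype(np.float32)))
    kn=W[(W[:,2]>.282)&(W[:,2]<.31)&(np.linalg.norm(W[:,:2]-ray_z(s,237.4,134.9,.297)[:2],axis=1)<.03)];print('knob',len(kn),kn.mean(0),np.percentile(kn[:,2],[50,90,95]))
E
```

```text
knob s [0.5027 0.0555 0.291 ]
knob d [0.5012 0.0491 0.291 ]
knob s [0.5096 0.0516 0.297 ]
knob d [0.5018 0.0553 0.297 ]
knob s [0.5165 0.0478 0.303 ]
knob d [0.5025 0.0616 0.303 ]
pin s [0.6039 0.1056 0.265 ]
pivot s [0.5944 0.0396 0.228 ]
pivot d [0.5872 0.0518 0.228 ]
[0.50464314 0.0532665  0.29287874] [0.50321553 0.05081028 0.29262524]
bFR [ 0.4523 -0.0231  0.022 ]
bBL [0.7618 0.1037 0.022 ]
bFL [0.464  0.1405 0.022 ]
bBL [0.7529 0.1121 0.022 ]
hBL [0.7434 0.0502 0.21  ]
hBR [ 0.7426 -0.003   0.21  ]
hFR [0.477  0.0306 0.21  ]
s 2104 ((0.6082702279090881, -0.0123734250664711), (0.17856810986995697, 0.25521528720855713), 79.29041290283203)
knob 158 [0.50879015 0.05006976 0.29161824] [0.29291068 0.29499939 0.29530207]
d 1434 ((0.5993142127990723, -0.008203357458114624), (0.1669146567583084, 0.26713767647743225), 81.25376892089844)
knob 139 [0.50444282 0.0560766  0.29094165] [0.29198036 0.29401994 0.29441052]
```

Knob ≈ (0.505, 0.052) with its top near z 0.293. Pivot ≈ (0.590, 0.044), press yaw ≈ -5.5°, pin ≈ (0.604, 0.106) with the clamp at about 0.13 rad. I'll push the knob down from above with closed fingers, then use a loose cage to turn the pin.

Request:
send_rows:
  xyz:
    - [0,0,0.04]
    - [0,0,0.04]
    - [0,0,0.04]
    - [0.024,-0.033,0]
    - [0.024,-0.033,0]
    - [0.024,-0.033,0]
    - [0.024,-0.033,0]
    - [0.024,-0.033,0]
    - [0.024,-0.033,0]
    - [0.024,-0.033,0]
    - [0.024,-0.033,0]
    - [0.024,-0.033,0]
  delta_rot:
    - [0,0,-5]
    - [0,0,-5]
    - [0,0,-5]
    - [0,0,-5]
    - [0,0,-5]
    - [0,0,-5]
    - [0,0,-5]
    - [0,0,-5]
    - [0,0,-5]
    - [0,0,-5]
    - [0,0,-5]
    - [0,0,-5]
  gripper: 0

```text
clock: 1.35
position: [0.357, 0.2591, 0.3512]
ee_rot: [0.0, 0.604, 0.797, 0.0]
contact_force: [0.3, 0.1, -0.4]
width: 0.0005
gripper_force: 0.0
```

Request:
send_rows:
  xyz:
    - [0.024,-0.033,0]
    - [0.024,-0.033,0]
    - [0.024,-0.033,0]
    - [0.024,-0.033,0]
    - [0.024,-0.033,0]
    - [0.005,-0.01,0]
    - [0,0,0]
    - [0,0,0]
  delta_rot:
    - [0,0,-5]
    - [0,0,-5]
    - [0,0,-5]
    - [0,0,-5]
    - [0,0,-5]
    - [0,0,-4]
    - [0,0,0]
    - [0,0,0]

```text
clock: 2.15
position: [0.481, 0.0859, 0.351]
ee_rot: [-0.001, 0.783, 0.622, -0.0]
contact_force: [0.0, 0.7, 0.4]
width: -0.0002
gripper_force: 0.0
```

```bash
python3 - <<'E'
from h import *
w=grab('wrist','w2');s=grab('side','d2')
cv2.imwrite('pics/c2.png',cv2.resize(np.hstack([w['color'],s['color']])[:,:,::-1],(800,300)))
st=readout.get_state();print(st['position'],st['ee_rot'],st['contact_force'],st['qpos'])
for n,p in(('knobtop',[.5045,.0525,.293]),('pintop',[.604,.1056,.265]),('piv',[.59,.044,.228])): print(n,pix(w,p),pix(s,p))
E
```

```text
[0.48079103 0.08650511 0.35137371] [-2.63186630e-04  7.82697980e-01  6.22401637e-01  6.53132733e-05] [0.41108007 0.08436729 0.10340977] [3.50936954e-02 9.68264297e-02 1.44381637e+00 5.01128309e-04
 1.60115778e+00 2.62290360e-01]
knobtop [299.47702122 254.76377202] [286.54397721 164.34131305]
pintop [419.97795565 138.11825458] [248.1338833  186.17739927]
piv [390.01608834 209.11757676] [254.03174594 178.92945467]
```

View pics/w2.png

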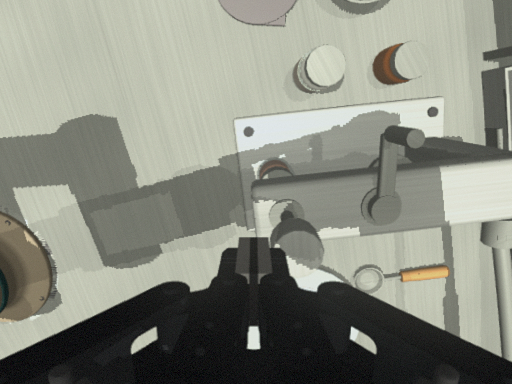

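The wrist view shows the knob top centred near (298,244), the pin top near (414,138) and the pivot cap near (381,209). I'll refine the estimates from these.

```bash
python3 - <<'E'
from h import *
w=dict(np.load('pics/w2.npz'))
for n,u,v,z in(('knob',298,244,.293),('pin',414,138,.265),('piv',381,209,.228),('bFL',235,119,.022),('bBL',443,97,.022)): print(n,ray_z(w,u,v,z))
print(world(w,298,240),world(w,298,240)-ray_z(w,298,240,.293))
E
```

```text
knob [0.50499351 0.06028472 0.293     ]
pin [0.59982587 0.10659307 0.265     ]
piv [0.58241442 0.04587603 0.228     ]
bFL [0.46704487 0.14019596 0.022     ]
bBL [0.75719094 0.1066314  0.022     ]
[0.50558079 0.06249385 0.29173129] [ 5.69262344e-05 -5.60723100e-04 -1.26870827e-03]
```

Request:
send_rows:
  xyz:
    - [0.012,-0.016,0]
    - [0.011,-0.015,0]
    - [0,0,-0.02]
    - [0,0,-0.02]
    - [0,0,-0.008]
    - [0,0,-0.003]
    - [0,0,-0.003]
    - [0,0,-0.003]
    - [0,0,-0.003]
    - [0,0,-0.002]
  delta_rot:
    - [0,0,0]
    - [0,0,0]
    - [0,0,0]
    - [0,0,0]
    - [0,0,0]
    - [0,0,0]
    - [0,0,0]
    - [0,0,0]
    - [0,0,0]
    - [0,0,0]

```text
clock: 3.25
position: [0.5049, 0.0547, 0.2903]
ee_rot: [0.001, 0.783, 0.622, 0.001]
contact_force: [-0.8, 0.3, 5.7]
width: -0.0002
gripper_force: 2.8
```

Request:
send_rows:
  xyz:
    - [0,0,-0.002]
    - [0,0,-0.002]
    - [0,0,-0.002]
    - [0,0,-0.002]
    - [0,0,-0.001]
    - [0,0,-0.001]
    - [0,0,-0.001]
    - [0,0,-0.001]
    - [0,0,0]
  delta_rot:
    - [0,0,0]
    - [0,0,0]
    - [0,0,0]
    - [0,0,0]
    - [0,0,0]
    - [0,0,0]
    - [0,0,0]
    - [0,0,0]
    - [0,0,0]

```text
clock: 4.15
position: [0.5049, 0.0547, 0.2786]
ee_rot: [0.001, 0.783, 0.622, 0.001]
contact_force: [-0.7, 0.3, 5.5]
width: 0.0001
gripper_force: 2.6
```

Request:
send_rows:
  xyz:
    - [0,0,-0.001]
    - [0,0,-0.001]
    - [0,0,-0.001]
  delta_rot:
    - [0,0,0]
    - [0,0,0]
    - [0,0,0]

```text
clock: 4.45
position: [0.5049, 0.0547, 0.2755]
ee_rot: [0.001, 0.783, 0.622, 0.001]
contact_force: [-1.1, -0.0, 6.1]
width: 0.0002
gripper_force: 2.8
```

Request:
send_rows:
  xyz:
    - [0,0,-0.001]
    - [0,0,-0.001]
  delta_rot:
    - [0,0,0]
    - [0,0,0]

```text
clock: 4.65
position: [0.5049, 0.0547, 0.2736]
ee_rot: [0.001, 0.783, 0.622, 0.001]
contact_force: [-1.0, -0.6, 5.7]
width: 0.0001
gripper_force: 2.8
```

Request:
send_rows:
  xyz:
    - [0,0,-0.0005]
    - [0,0,-0.0005]
    - [0,0,-0.0005]
  delta_rot:
    - [0,0,0]
    - [0,0,0]
    - [0,0,0]

```text
clock: 4.95
position: [0.5049, 0.0547, 0.272]
ee_rot: [0.001, 0.783, 0.622, 0.001]
contact_force: [-0.7, 0.3, 5.7]
width: 0.0001
gripper_force: 2.7
```

Request:
send_rows:
  xyz:
    - [0,0,-0.0005]
    - [0,0,-0.0005]
    - [0,0,-0.0005]
  delta_rot:
    - [0,0,0]
    - [0,0,0]
    - [0,0,0]

```text
clock: 5.25
position: [0.5049, 0.0547, 0.2705]
ee_rot: [0.001, 0.783, 0.622, 0.001]
contact_force: [-0.7, -0.4, 5.0]
width: 0.0
gripper_force: 2.7
```

```bash
python3 - <<'E'
from h import *
im=grab('side','d3')
c=cv2.resize(im['color'][185:250,255:320,::-1],None,fx=8,fy=8,interpolation=2);cv2.imwrite('pics/c3.png',c)
E
```

```text
(no output)
```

View pics/c3.png

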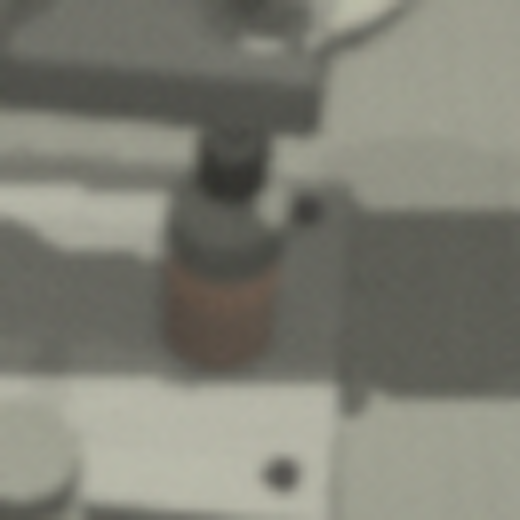

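The foot (about (233,190) in the crop) is just above the lid. I'll keep creeping down.

Request:
send_rows:
  xyz:
    - [0,0,-0.0005]
    - [0,0,-0.0005]
    - [0,0,-0.0005]
  delta_rot:
    - [0,0,0]
    - [0,0,0]
    - [0,0,0]

```text
clock: 5.6
position: [0.5049, 0.0547, 0.269]
ee_rot: [0.001, 0.783, 0.622, 0.001]
contact_force: [-0.9, -0.7, 5.5]
width: -0.0001
gripper_force: 2.7
```

Request:
send_rows:
  xyz:
    - [0,0,-0.0005]
    - [0,0,-0.0005]
  delta_rot:
    - [0,0,0]
    - [0,0,0]

```text
clock: 5.8
position: [0.5049, 0.0547, 0.268]
ee_rot: [0.001, 0.783, 0.622, 0.001]
contact_force: [-1.0, 0.1, 4.8]
width: 0.0004
gripper_force: 2.7
```

Request:
send_rows:
  xyz:
    - [0,0,-0.0005]
    - [0,0,-0.0005]
    - [0,0,-0.0005]
  delta_rot:
    - [0,0,0]
    - [0,0,0]
    - [0,0,0]

```text
clock: 6.1
position: [0.5049, 0.0547, 0.2665]
ee_rot: [0.001, 0.783, 0.622, 0.001]
contact_force: [-0.4, 0.2, 5.6]
width: 0.0001
gripper_force: 2.7
```

Request:
send_rows:
  xyz:
    - [0,0,-0.0005]
    - [0,0,-0.0005]
    - [0,0,-0.0005]
  delta_rot:
    - [0,0,0]
    - [0,0,0]
    - [0,0,0]

```text
clock: 6.4
position: [0.5049, 0.0547, 0.265]
ee_rot: [0.001, 0.783, 0.622, 0.001]
contact_force: [-1.4, 0.5, 5.9]
width: -0.0001
gripper_force: 2.7
```

Request:
send_rows:
  xyz:
    - [0,0,-0.0005]
    - [0,0,-0.0005]
    - [0,0,-0.0005]
  delta_rot:
    - [0,0,0]
    - [0,0,0]
    - [0,0,0]

```text
clock: 6.7
position: [0.5049, 0.0547, 0.2635]
ee_rot: [0.001, 0.783, 0.622, 0.001]
contact_force: [-0.7, -0.2, 5.5]
width: 0.0001
gripper_force: 2.7
```

Request:
send_rows:
  xyz:
    - [0,0,-0.0005]
    - [0,0,-0.0005]
    - [0,0,-0.0005]
  delta_rot:
    - [0,0,0]
    - [0,0,0]
    - [0,0,0]

```text
clock: 7.0
position: [0.5049, 0.0547, 0.262]
ee_rot: [0.001, 0.783, 0.622, 0.001]
contact_force: [-0.6, -0.6, 4.9]
width: 0.0
gripper_force: 2.7
```

Request:
send_rows:
  xyz:
    - [0,0,-0.0005]
    - [0,0,-0.0005]
    - [0,0,-0.0005]
  delta_rot:
    - [0,0,0]
    - [0,0,0]
    - [0,0,0]

```text
clock: 7.3
position: [0.5049, 0.0547, 0.2605]
ee_rot: [0.001, 0.783, 0.622, 0.001]
contact_force: [-0.4, 0.1, 5.2]
width: 0.0
gripper_force: 2.7
```

Request:
send_rows:
  xyz:
    - [0,0,-0.0005]
    - [0,0,-0.0005]
    - [0,0,-0.0005]
  delta_rot:
    - [0,0,0]
    - [0,0,0]
    - [0,0,0]

```text
clock: 7.6
position: [0.5049, 0.0547, 0.259]
ee_rot: [0.001, 0.783, 0.622, 0.001]
contact_force: [-2.4, -0.2, 4.8]
width: -0.0002
gripper_force: 2.7
```

Request:
send_rows:
  xyz:
    - [0,0,-0.0005]
    - [0,0,-0.0005]
  delta_rot:
    - [0,0,0]
    - [0,0,0]

```text
clock: 7.8
position: [0.5049, 0.0547, 0.258]
ee_rot: [0.001, 0.783, 0.622, 0.001]
contact_force: [-0.4, 0.3, 5.4]
width: 0.0001
gripper_force: 2.7
```

Request:
send_rows:
  xyz:
    - [0,0,-0.0005]
    - [0,0,-0.0005]
    - [0,0,-0.0005]
  delta_rot:
    - [0,0,0]
    - [0,0,0]
    - [0,0,0]

```text
clock: 8.1
position: [0.5049, 0.0547, 0.257]
ee_rot: [0.001, 0.783, 0.622, 0.001]
contact_force: [-1.3, -0.1, 9.2]
width: -0.0
gripper_force: 4.5
```

Request:
send_rows:
  xyz:
    - [0,0,0]
    - [0,0,0]
    - [0,0,0]
  delta_rot:
    - [0,0,0]
    - [0,0,0]
    - [0,0,0]

```text
clock: 8.4
position: [0.5049, 0.0547, 0.257]
ee_rot: [0.001, 0.783, 0.622, 0.001]
contact_force: [-1.0, 0.3, 7.9]
width: -0.0
gripper_force: 3.9
```

Request:
send_rows:
  xyz:
    - [0,0,-0.0004]
    - [0,0,0]
    - [0,0,0]
  delta_rot:
    - [0,0,0]
    - [0,0,0]
    - [0,0,0]

```text
clock: 8.7
position: [0.5049, 0.0547, 0.2568]
ee_rot: [0.001, 0.783, 0.622, 0.001]
contact_force: [-1.3, -0.3, 8.7]
width: -0.0
gripper_force: 4.4
```

Request:
send_rows:
  xyz:
    - [0,0,0.005]
    - [0,0,0.02]
    - [0,0,0.03]
    - [0,0,0.02]
    - [0.032,0.017,0]
    - [0.032,0.017,0]
    - [0.033,0.017,0]
    - [0,0,0]
    - [0,0,0]
    - [0,0,0]
  delta_rot:
    - [0,0,0]
    - [0,0,0]
    - [0,0,0]
    - [0,0,0]
    - [0,0,0]
    - [0,0,0]
    - [0,0,0]
    - [0,0,0]
    - [0,0,0]
    - [0,0,0]
  gripper: 0.0

```text
clock: 9.7
position: [0.6006, 0.1052, 0.3298]
ee_rot: [-0.0, 0.783, 0.621, -0.001]
contact_force: [-0.4, -0.2, -1.2]
width: -0.0002
gripper_force: 0.0
```

Request:
send_rows:
  xyz:
    - [0,0,0]
    - [0,0,0]
    - [0,0,0]
  delta_rot:
    - [0,0,0]
    - [0,0,0]
    - [0,0,0]
  gripper: 0.034

```text
clock: 10.0
position: [0.601, 0.1053, 0.3305]
ee_rot: [0.0, 0.784, 0.621, 0.0]
contact_force: [1.0, -0.3, -0.0]
width: 0.034
gripper_force: 0.0
```

```bash
python3 - <<'E'
from h import *
w=grab('wrist','w4')
st=readout.get_state();print(st['position'],st['ee_rot'],st['contact_force'],st['width'])
for n,p in(('pintop',[.602,.106,.265]),('piv',[.587,.046,.228])): print(n,pix(w,p))
E
```

```text
[0.60108571 0.10533421 0.33042419] [2.32619155e-04 7.83484053e-01 6.21411786e-01 2.78894795e-04] [ 0.90301579 -0.15547549 -0.18453041] 0.033862063173655345
pintop [254.4984794 210.6087691]
piv [253.03111861 268.89464063]
```

View pics/w4.png

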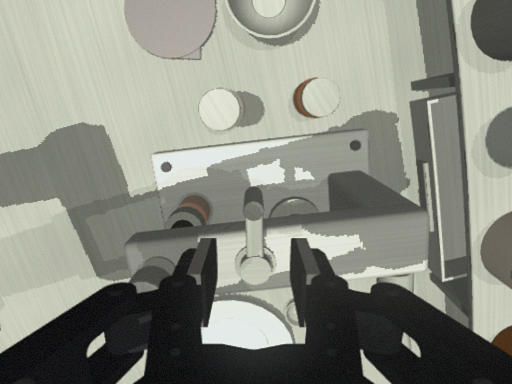

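The pin top sits at about (255,211), centred between the open fingers and in line with the prediction. I'll descend around it.

Request:
send_rows:
  xyz:
    - [0.001,0.001,-0.02]
    - [0,0,-0.02]
    - [0,0,-0.02]
    - [0,0,-0.015]
    - [0,0,-0.012]
    - [0,0,-0.012]
    - [0,0,0]
    - [0,0,0]
  delta_rot:
    - [0,0,0]
    - [0,0,0]
    - [0,0,0]
    - [0,0,0]
    - [0,0,0]
    - [0,0,0]
    - [0,0,0]
    - [0,0,0]

```text
clock: 10.85
position: [0.6027, 0.1066, 0.2312]
ee_rot: [0.0, 0.783, 0.622, 0.0]
contact_force: [0.7, 0.1, -0.7]
width: 0.0342
gripper_force: 0.0
```

Request:
send_rows:
  xyz:
    - [0,0,0]
    - [0,0,0]
    - [0,0,0]
  delta_rot:
    - [0,0,0]
    - [0,0,0]
    - [0,0,0]
  gripper: 0.019
  force: 20

```text
clock: 11.15
position: [0.6028, 0.1066, 0.2316]
ee_rot: [0.0, 0.783, 0.622, 0.001]
contact_force: [-0.4, 0.1, -0.4]
width: 0.0188
gripper_force: 0.0
```

```bash
python3 - <<'E'
from h import *
w=grab('wrist','w5')
c=cv2.resize(w['color'][150:330,150:360,::-1],None,fx=3,fy=3);cv2.imwrite('pics/c5.png',c)
p=np.array([.587,.046])
import math
st=readout.get_state();q=st['position'][:2];print(q,np.hypot(*(q-p)),math.degrees(math.atan2(*(q-p)[::-1])))
E
```

```text
[0.60271454 0.10661681] 0.06262064355322641 75.46636692255422
```

View pics/c5.png

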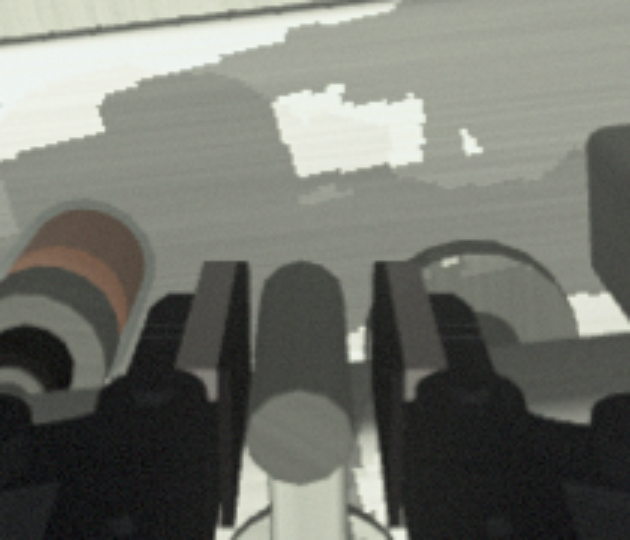

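The pin is between the pads with about 2.5 mm clearance on each side. I'll swing it clockwise.

Request:
send_rows:
  xyz:
    - [0.0064,-0.0019,0]
    - [0.0062,-0.0025,0]
    - [0.0059,-0.0032,0]
    - [0.0056,-0.0038,0]
    - [0.0051,-0.0043,0]
    - [0.0047,-0.0049,0]
  delta_rot:
    - [0,0,-6]
    - [0,0,-6]
    - [0,0,-6]
    - [0,0,-6]
    - [0,0,-6]
    - [0,0,-6]

```text
clock: 11.8
position: [0.6357, 0.0874, 0.2314]
ee_rot: [-0.001, 0.938, 0.347, -0.0]
contact_force: [-1.9, 3.0, 1.9]
width: 0.0187
gripper_force: 1.9
```

Request:
send_rows:
  xyz:
    - [0.0041,-0.0053,0]
    - [0.0035,-0.0057,0]
    - [0.0029,-0.006,0]
    - [0.0023,-0.0063,0]
    - [0.0016,-0.0065,0]
    - [0,0,0]
  delta_rot:
    - [0,0,-6]
    - [0,0,-6]
    - [0,0,-6]
    - [0,0,-6]
    - [0,0,-6]
    - [0,0,0]

```text
clock: 12.4
position: [0.6517, 0.0567, 0.2314]
ee_rot: [-0.001, 0.996, 0.095, 0.001]
contact_force: [1.0, 1.5, 1.4]
width: 0.0191
gripper_force: 0.9
```

Request:
send_rows:
  xyz:
    - [0.0005,-0.0034,0]
    - [0.0004,-0.0034,0]
  delta_rot:
    - [0,0,-3]
    - [0,0,-3]

```text
clock: 12.6
position: [0.6524, 0.051, 0.2313]
ee_rot: [-0.001, 0.999, 0.043, 0.001]
contact_force: [2.3, 5.0, 0.7]
width: 0.0192
gripper_force: 2.0
```

Request:
send_rows:
  xyz:
    - [0.0002,-0.0022,0]
    - [0.0001,-0.0022,0]
  delta_rot:
    - [0,0,-2]
    - [0,0,-2]

```text
clock: 12.8
position: [0.6529, 0.0465, 0.2314]
ee_rot: [-0.001, 1.0, 0.008, 0.001]
contact_force: [2.5, 3.6, 1.3]
width: 0.0192
gripper_force: 2.0
```

Request:
send_rows:
  xyz:
    - [0,-0.0015,0]
    - [0,-0.0015,0]
  delta_rot:
    - [0,0,-1]
    - [0,0,-1]

```text
clock: 13.0
position: [0.6532, 0.0431, 0.2314]
ee_rot: [-0.001, 1.0, -0.009, 0.002]
contact_force: [2.9, 4.6, 0.9]
width: 0.0192
gripper_force: 2.0
```

Request:
send_rows:
  xyz:
    - [0,-0.001,0]
    - [0,-0.001,0]
  delta_rot:
    - [0,0,0]
    - [0,0,0]

```text
clock: 13.2
position: [0.6528, 0.0408, 0.2313]
ee_rot: [-0.001, 1.0, -0.009, 0.001]
contact_force: [3.4, 4.3, 0.2]
width: 0.0187
gripper_force: 1.9
```

Request:
send_rows:
  xyz:
    - [0,-0.001,0]
    - [0,-0.001,0]
  delta_rot:
    - [0,0,-1]
    - [0,0,-1]

```text
clock: 13.4
position: [0.6524, 0.04, 0.2313]
ee_rot: [-0.002, 1.0, -0.027, 0.001]
contact_force: [3.0, 8.5, 0.9]
width: 0.0186
gripper_force: 4.5
```

Request:
send_rows:
  xyz:
    - [0,-0.001,0]
    - [0,0,0]
  delta_rot:
    - [0,0,0]
    - [0,0,0]

```text
clock: 13.6
position: [0.6524, 0.04, 0.2313]
ee_rot: [-0.003, 1.0, -0.027, 0.001]
contact_force: [3.2, 9.4, 0.9]
width: 0.0194
gripper_force: 4.8
```

The lever is at its hard end. I'll back off to mid-clearance, open and rise.

Request:
send_rows:
  xyz:
    - [0,0.002,0]
    - [0,0.002,0]
    - [0,0,0]
  delta_rot:
    - [0,0,0]
    - [0,0,0]
    - [0,0,0]

```text
clock: 13.9
position: [0.6509, 0.0403, 0.2306]
ee_rot: [0.001, 1.0, -0.027, -0.001]
contact_force: [-0.8, -0.3, 0.3]
width: 0.0188
gripper_force: 0.4
```

Request:
send_rows:
  xyz:
    - [0,0,0]
    - [0,0,0]
    - [0,0,0]
  delta_rot:
    - [0,0,0]
    - [0,0,0]
    - [0,0,0]
  gripper: 0.034

```text
clock: 14.2
position: [0.6517, 0.0405, 0.2307]
ee_rot: [0.0, 1.0, -0.028, -0.0]
contact_force: [0.3, 0.4, 0.3]
width: 0.0342
gripper_force: 0.0
```

Request:
send_rows:
  xyz:
    - [0,0,0.01]
    - [0,0,0.02]
    - [0,0,0.02]
    - [0,0,0.03]
    - [0,0,0.03]
    - [-0.03,0,0]
    - [-0.03,0,0]
    - [-0.03,0,0]
    - [-0.03,0,0]
    - [0,0,0]
    - [0,0,0]
  delta_rot:
    - [0,0,0]
    - [0,0,0]
    - [0,0,0]
    - [0,0,0]
    - [0,0,0]
    - [0,0,0]
    - [0,0,0]
    - [0,0,0]
    - [0,0,0]
    - [0,0,0]
    - [0,0,0]

```text
clock: 15.3
position: [0.532, 0.0409, 0.3423]
ee_rot: [0.0, 1.0, -0.027, 0.001]
contact_force: [-0.3, 0.1, 1.0]
width: 0.0339
gripper_force: 0.0
```

```bash
python3 - <<'E'
from h import *
s=grab('scene','s6');d=grab('side','d6')
a=cv2.resize(s['color'][120:290,200:320,::-1],None,fx=3.3,fy=3.3,interpolation=2);b=cv2.resize(d['color'][150:270,190:310,::-1],None,fx=3.3,fy=3.3,interpolation=2)
c=np.zeros((561,792,3),np.uint8);c[:,:396]=a;c[:396,396:]=b;cv2.imwrite('pics/c6.png',c)
print(readout.get_state()['contact_force'])
E
```

```text
[-0.14165962  0.94805762 -0.3072219 ]
```

View pics/c6.png

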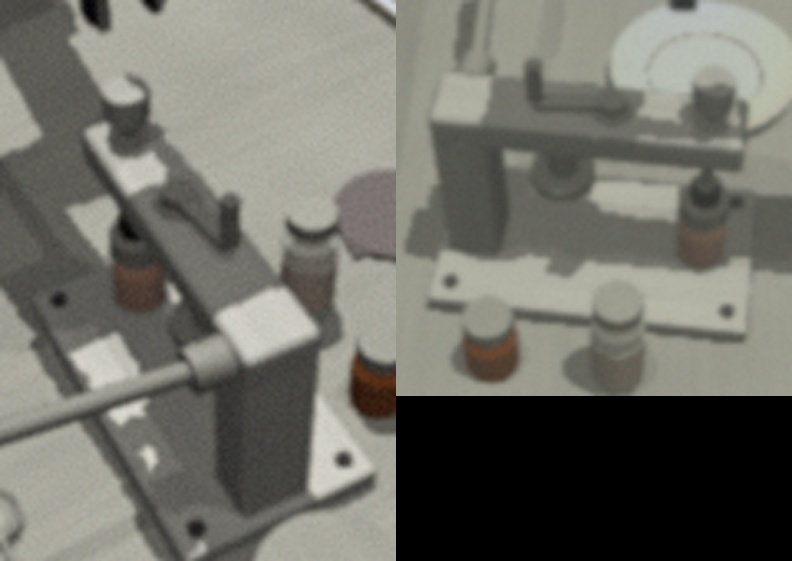

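The lever now lies along the head, with the pin at (230,220) on the left and (533,80) on the right. The foot rests on the upright jar at (705,195), and the gripper is clear above. I'll hand it in.

```bash
python3 -c "
from rig import order
print(order.sign_off())"
```

```text
the job is handed in; nothing more can be done
None
```

I lowered the depth stop onto the jar's lid with about 3–4 N by the wrist force reading, turned the clamp lever to its hard end, let go of everything and handed the job in at about 15 s; no verdict came back.

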